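Find the coarse sharpening stone by feel and slide it into its holder

TASK

The two sharpening stones in the racks look alike, but one has a coarse underside and the other a fine one. Take a stone out and slide it across the bare worktop to feel which it is - the coarse one drags much harder - then put the coarse stone into the dark wooden holder, slid all the way in against its end stop, and leave the fine one lying flat, in its rack or on the worktop. Don't disturb the egg timer or the sardine tin.

Things in the scene. Friction and masses are not known exactly. Their poses are not given: they have to be found in the camera images.
- stone_a_center (a point): centre of one of two sharpening stones that look the same: flat bar 150 (x) x 54 (y) x 24 mm (z), 0.65 to 0.9 kg, red below, off-white above, ends alike. Starts flat in either rack, centre 18 mm above the worktop (12 mm when on the worktop). Pushed flat over the worktop under its own weight alone, the coarse stone resists with 5.5 to 12 N, the fine one 0.5 to 1.5 N; the name does not tell which.
- stone_b_center (a point): centre of the other sharpening stone, same in size, look and description as stone_a; its sides and top, too, have ordinary grip (only the undersides differ). Feel the drag while the stone is moving: once the push stops, the force fades.
- cradle_1: fixed pale wooden rack for one stone, 176 (x) x 78 (y) mm; origin: centre of its underside. Floor 6 mm thick. A pocket at each end, walls up to 38 mm above the worktop (stone's top: 30), encloses the stone's end with 4 mm play; only the middle 68 mm of its length is open at both sides, to be gripped there across the 54 mm width and lifted straight out.
- cradle_2: the second rack, the same as the first, with the other stone.
- dock: fixed dark wooden holder with no floor; a stone slides in lengthwise along its -y, flat on the worktop. Origin: centre of underside; about 100 x 105 mm. Mouth at y=+52 mm; rails 66 mm apart, 34 high, flaring to 86 at the mouth; stop face at y=-42; roof from y=-52 to +12, underside 34, top 41 mm up. A stone against the stop has its centre at x=0, y=+33 mm, and 55 mm of it stand out.
- timer: red and cream egg timer, 62 mm across and high, loose bystander; origin at the centre of its underside.
- sardines: flat yellow sardine tin 63 (x) x 105 (y) x 25 mm, loose bystander; origin at the centre of its underside.
Not all that is in view belongs to the job. Leave any pink look-alike of the part that bears stone_b_center alone. Several things have the shape of the dock; the one meant has the colours described above.

How it is judged (in metres and radians):
On the way:
1. a stone is slid by the fingers over the bare worktop, flat on it, clear of racks and holder (for 0.3 s, its centre more than 125 mm from the holder's) (((height (world z) of stone_a_center below 0.0145 m and angle between stone_a_center's own z axis and vertical below 0.1 rad and contact force between stone_a and the fingers above 0.2 N and linear speed of stone_a above 0.004 m/s and horizontal distance between stone_a_center and dock above 0.125 m) or (height (world z) of stone_b_center below 0.0145 m and angle between stone_b_center's own z axis and vertical below 0.1 rad and contact force between stone_b and the fingers above 0.2 N and linear speed of stone_b above 0.004 m/s and horizontal distance between stone_b_center and dock above 0.125 m))), for 0.3 s.
At the end, for the whole second after the job is handed in: The coarse stone lies flat on the worktop inside the holder, its end within 10 mm of the end stop, released and at rest; the fine stone lies flat and at rest, in a rack or on the worktop (y of coarse_underside in the frame of dock between 0.025 and 0.0425 m and x of coarse_underside in the frame of dock between -0.012 and 0.012 m and height (world z) of coarse_underside below 0.006 m and height (world z) of stone_a_center between 0.008 and 0.022 m and angle between each of stone_a_center, stone_b_center's own z axis and vertical below 0.1 rad and linear speed of each of stone_a, stone_b below 0.01 m/s and height (world z) of stone_b_center between 0.008 and 0.022 m); the robot touches nothing.
It fails at once if the egg timer or the sardine tin is moved more than 40 mm (distance of any of timer, sardines from where it was at the start of the episode above 0.04 m).
It also fails if it takes over 72 s, if anything falls off the work surface, if the arm or the gripper's body presses on something with over 40 N, if the wrist force passes 120 N, or if a joint passes its speed limit or range.

ROBOT

A 6-joint arm with a two-finger parallel gripper is mounted at the origin on a cart in front of the work surface, level with it; the furniture and walls round the work are solid. World frame = base frame: x ahead of the robot, y to its left, z up, the work surface at z = 0. Lengths are in m, angles in degrees, forces in N, time in s.
With the tool pointing down it reaches from about 0.375 to 0.975 m from the base axis. Payload 3.8 kg.
Tool frame: the origin (TCP) lies midway between the tips of the shut fingers; the grasp point (between the pads) lies 19 mm behind it (robot.tcp_to_grasp is the z of the grasp point in the tool frame, in m); z points along the fingers, y is the line along which they close (so a half turn about z gives the same grasp; the last joint's range is limited). The gripper opens to 85 mm and grips with 20 to 120 N. Pads are 22 mm wide; open, the fingers measure 114 mm over their backs; the gripper's body (76 mm by 85 mm) begins 54 mm behind the grasp point. The pads swing forward as they close: fully open they stand 13 mm farther back than shut.
Start: joints at [-77.057, 15.12, 91.902, -0, 72.978, -2.114], TCP at [0.175, -0.652, 0.231] pointing down, gripper open.
Joint ranges: [-150.88, 150.88], [-54.13, 125.18], [17.81, 147.31], [-75.09, 255.09], [0, 152.58], [-146.25, 146.25]. Speed limits (degrees/s): [147.25, 147.25, 180, 180, 180, 180].

INTERFACE

Orientations are given as [roll, pitch, yaw] about the fixed x, y, z axes, in that order (R = Rz(yaw) Ry(pitch) Rx(roll)).
In Python, from workcell import robot, viewer, order, spotter gives the robot as it stands.
- The arm moves only by the tool apply_moves, never from a script. Its argument "commands" is a list of rows, each a list of 5 numbers: the shift along the tool's x, y, z in m, then the turn about the tool's z in degrees, then the closure, from 0 (fully open) to 1 (shut). In form: [[tx, ty, tz, turn, fingers], ...]. A call has exactly 5 rows; each row is the pose to reach, as a shift and turn from the pose commanded when the call began, along the tool's axes at that moment; what a row does not reach only later rows make up. A row lasts 1/12 s, in which the tool goes at most 41.7 mm and 7.16 degrees, less where a joint would pass 70% of its speed; a pose out of reach is approached as far as the arm can. A call with a gripper value outside its range is refused whole. The fingers move at their own pace and stop on an object; "force" is the grip in N (left out, the last holds). Time passes only in rows, so rows that repeat a pose let the fingers close, or fill a call up. It gives the time, the measured TCP pose, the force, the opening and the grip force at its end, in the units of the state.
- robot.sense(): the state, without advancing time (a new reading comes with each control period).
- viewer.capture(name): name is "scene" or "top"; returns a dict with "img" (480x640x3 uint8, blue, green, red), "fx", "fy", "cx", "cy" (pixels), "cam_to_world" (4x4, takes a point from camera to world coordinates). Camera axes: x right, y down, z forward; pixel columns grow to the right and rows downward; lengths in m; the calibration is good to about 2 mm. A picture is of the moment at which its call begins. There is no depth.
- order.finish_job(): hands the job in; it is judged then, once.
Trained networks look in the newest picture that a camera, given by its name, has taken for a name from the list of things; names that differ only in an ending like _2 or _b are one class to them, and where a whole thing is asked for, a point or a joint stands for the part that bears it (a point fixed in the world has none). Each returns a list of dicts, best first, with "conf" (0 to 1); they miss things now and then, are a little off and sometimes report something else, mostly with a low value. They report only what shows in the picture. A call takes as long as a camera call. They do not tell look-alikes from the thing itself.
- spotter.trace(target, camera): "region" (480x640 bool, what is visible of it) and "box" ([left, top, right, bottom] as shares, 0 to 1, of the picture: columns of its width, rows of its height, round what is visible of it).
- spotter.place_of(target, camera): "at" ([row, column] as shares, 0 to 1, of the picture: columns of its width, rows of its height: a listed point, or the origin of a listed thing).
The state is a dict: "clock": time; "joints": joint angles; "qd": joint speeds; "joint_efforts": joint torques, N m; "tcp_pos": TCP position; "ee_rot": TCP orientation; "contact_force": force on the tool from outside, world axes, zero at the start; "torque": the same for the moment, N m; "opening": opening from 0.0 (shut) to 1.0 (fully open); "grip_force": force on a finger pad.
Only numpy, scipy, OpenCV 4.12 (cv2) and the standard library are available. Lean on these libraries where they do the work, as an engineer would, in place of code of your own. Each camera call takes 0.05 s, during which the arm holds its last target. There are 200 camera calls.

## Working session

There is one attempt and no reset: what is moved stays moved. The work goes in short steps, Python scripts to look and compute and a tool call to move; the robot and the scene stay as the last step left them, time stands still between calls to the robot, and variables do not carry over. Pictures are saved under pics/ and viewed, at most 10 in all, crops included, and the job is handed in when it is done.

Besides the shell and the picture viewer there is one more tool, called after "Emit:" as a command line: name --pt "numbers of a row" for each row, then --argument value for the rest. apply_moves: Moves the arm, as the interface text tells. Its arguments: {"type":"object","properties":{"commands":{"type":"array","items":{"type":"array","items":{"type":"number"}}},"force":{"type":"number"}},"required":["commands"]}

```bash
mkdir -p pics; cat > h.py <<'E'
import numpy as np, cv2
from workcell import robot, viewer, order, spotter
def ray(c,row,col,z):
    T=np.array(c["cam_to_world"]); d=T[:3,:3]@np.array([(col-c["cx"])/c["fx"],(row-c["cy"])/c["fy"],1]); o=T[:3,3]
    return o+d*(z-o[2])/d[2]
E
python3 - <<'E'
from h import *
for n in("top","scene"):
    c=viewer.capture(n); cv2.imwrite(f"pics/{n}0.png",c["img"])
    print(n,np.round(c["cam_to_world"],3).tolist(),c["fx"])
    for t,z in(("stone_a_center",.018),("cradle_1",0),("dock",0),("timer",0),("sardines",0)):
        for r in spotter.place_of(t,n):
            a=r["at"];p=(a[0]*480,a[1]*640);print(t,round(r["conf"],2),np.round(p),np.round(ray(c,*p,z),3))
s=robot.sense();print(s)
E
```

```text
top [[-0.222, -0.906, 0.361, 0.01], [-0.975, 0.209, -0.075, 0.216], [-0.007, -0.369, -0.929, 1.435], [0.0, 0.0, 0.0, 1.0]] 523.5737434193326
cradle_1 0.85 [268. 236.] [0.518 0.332 0.   ]
cradle_1 0.67 [251. 298.] [ 0.527  0.146 -0.   ]
dock 0.64 [239. 423.] [ 0.483 -0.219  0.   ]
dock 0.6 [188. 409.] [ 0.651 -0.225  0.   ]
timer 0.95 [191. 306.] [0.713 0.08  0.   ]
sardines 0.86 [281. 423.] [ 0.361 -0.182  0.   ]
scene [[-0.911, -0.219, 0.35, 0.055], [-0.413, 0.476, -0.777, 1.159], [0.004, -0.852, -0.524, 0.764], [0.0, 0.0, 0.0, 1.0]] 530.6828290222145
stone_a_center 0.88 [300. 284.] [0.513 0.346 0.018]
cradle_1 0.91 [305. 281.] [0.523 0.342 0.   ]
cradle_1 0.57 [261. 316.] [0.525 0.151 0.   ]
cradle_1 0.5 [230. 264.] [0.72  0.073 0.   ]
dock 0.93 [192. 330.] [ 0.645 -0.217  0.   ]
dock 0.68 [199. 382.] [ 0.481 -0.24   0.   ]
dock 0.39 [228. 264.] [0.723 0.066 0.   ]
timer 0.74 [229. 268.] [0.711 0.068 0.   ]
sardines 0.7 [217. 418.] [ 0.348 -0.176  0.   ]
{'clock': 0.6, 'joints': array([-7.70553326e+01,  1.51173723e+01,  9.19029285e+01,  4.09257725e-04,
        7.29752099e+01, -2.11580297e+00]), 'qd': array([-0.05020761, -0.0555405 , -0.04811545, -0.03607045,  0.08610794,
        0.06255856]), 'joint_efforts': array([-4.40426093e-04, -5.14641416e+01, -3.67456448e+01, -2.74992890e-04,
        1.26700204e-03, -6.90429090e-06]), 'tcp_pos': array([ 0.17537471, -0.65182596,  0.23131015]), 'ee_rot': array([ 1.79995499e+02, -2.25322691e-04,  1.50603506e+01]), 'contact_force': array([1.01561571, 0.1584749 , 0.29835654]), 'torque': array([-0.00182132, -0.02039869, -0.00463222]), 'grip_force': 0.0, 'opening': 1.0007393261985578}
```

View pics/top0.png

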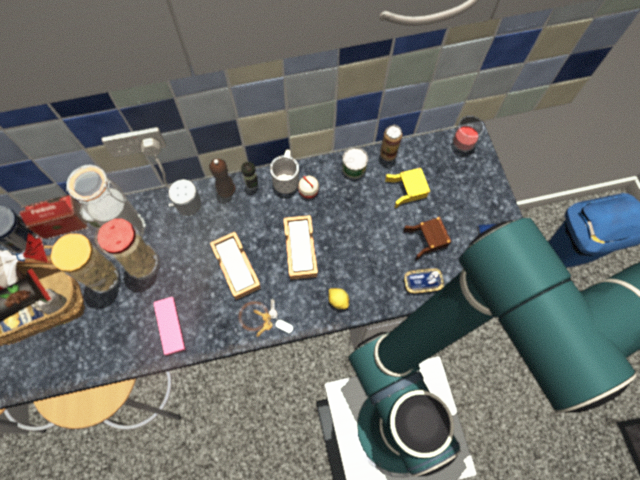

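View pics/scene0.png

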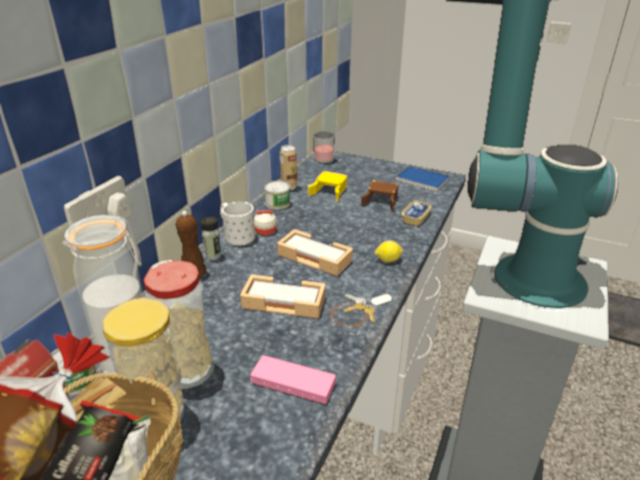

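```bash
python3 - <<'E'
import cv2
a=cv2.imread("pics/top0.png")[150:310,180:470]
cv2.imwrite("pics/c0.png",cv2.resize(a,(797,440),interpolation=cv2.INTER_CUBIC))
E
```

```text
(no output)
```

View pics/c0.png

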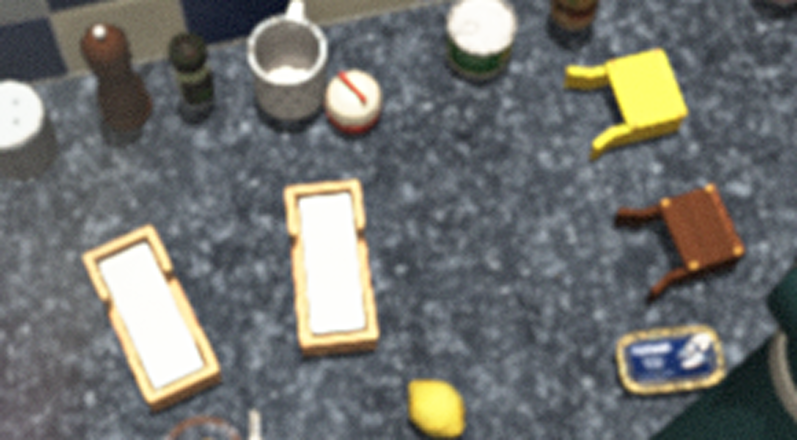

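Candidates for the dock: yellow at top (188,409) and brown at (239,423). The brown one fits "dark wooden". The stones are at (268,236) and (251,298). The pink bar at (325,170) is the decoy. Next I fit the poses.

```bash
cat > fit.py <<'E'
from h import *
from scipy.optimize import minimize
def proj(c,P):
    T=np.linalg.inv(np.array(c["cam_to_world"])); q=P@T[:3,:3].T+T[:3,3]
    return np.c_[c["fx"]*q[:,0]/q[:,2]+c["cx"],c["fy"]*q[:,1]/q[:,2]+c["cy"]]
def box(poly,z0,z1): return np.array([[x,y,z] for x,y in poly for z in(z0,z1)])
def rect(x0,x1,y0,y1,z0,z1): return box([(x0,y0),(x1,y0),(x1,y1),(x0,y1)],z0,z1)
STONE=lambda z:[rect(-.075,.075,-.027,.027,z,z)]
RACK=[rect(-.088,.088,-.039,.039,0,.012),rect(-.088,-.034,-.039,.039,0,.038),rect(.034,.088,-.039,.039,0,.038)]
DOCK=[rect(-.040,.040,-.052,.012,.034,.041),rect(-.04,-.033,-.052,.012,0,.041),rect(.033,.04,-.052,.012,0,.041),rect(-.04,.04,-.052,-.042,0,.041)]+[box([(s*.033,.012),(s*.043,.052),(s*.05,.052),(s*.04,.012)],0,.034) for s in(1,-1)]
S=4
def sil(c,parts,p):
    m=np.zeros((480*S,640*S),np.uint8); cs,sn=np.cos(p[2]),np.sin(p[2])
    for P in parts:
        W=np.c_[P[:,0]*cs-P[:,1]*sn+p[0],P[:,0]*sn+P[:,1]*cs+p[1],P[:,2]]
        cv2.fillConvexPoly(m,cv2.convexHull(np.round((proj(c,W)+.5)*S).astype(np.int32)),1)
    return m
def fit(obs,parts,p0):
    M=[(c,cv2.resize(m.astype(np.float32),None,fx=S,fy=S,interpolation=cv2.INTER_LINEAR)>.5) for c,m in obs]
    def f(p):
        t=0
        for c,m in M:
            s=sil(c,parts,p)>0; t-=(s&m).sum()/(s|m).sum()
        return t/len(M)
    best=None
    for dy in(-.3,0,.3):
        s0=np.array([p0]*4)+np.array([[0,0,dy]]*4); s0[1,0]+=.012;s0[2,1]+=.012;s0[3,2]+=.15
        r=minimize(f,s0[0],method="Nelder-Mead",options=dict(initial_simplex=s0,maxiter=80,xatol=3e-4,fatol=1e-4))
        if best is None or r.fun<best.fun: best=r
    return best
def near(name,cam,xy,c,z):
    best=None
    for r in spotter.trace(name,cam):
        v,u=np.nonzero(r["region"]); d=np.linalg.norm(ray(c,v.mean(),u.mean(),z)[:2]-xy)
        if d<.05 and (best is None or d<best[0]): best=(d,r["region"],r["conf"])
    return best
E
python3 - <<'E'
from fit import *
C={n:viewer.capture(n) for n in("top","scene")}
for lab,name,parts,p0,z in(("dock","dock",DOCK,(.483,-.225,-.3),.03),("rackA","cradle_1",RACK,(.518,.335,.3),.03),("rackB","cradle_1",RACK,(.527,.148,0),.03),("stA","stone_a_center",STONE(.03),(.518,.335,.3),.03),("stB","stone_a_center",STONE(.03),(.527,.148,0),.03)):
    obs=[]
    for n,c in C.items():
        if lab[:2]=="st":
            hsv=cv2.cvtColor(c["img"],cv2.COLOR_BGR2HSV); m=((hsv[...,2]>200)&(hsv[...,1]<45)).astype(np.uint8)
            k,L,st,ce=cv2.connectedComponentsWithStats(m)
            for i in range(1,k):
                if st[i,4]>150 and np.linalg.norm(ray(c,ce[i][1],ce[i][0],.03)[:2]-np.array(p0[:2]))<.04: obs.append((c,L==i)); print(n,st[i,4])
            continue
        b=near(name,n,np.array(p0[:2]),c,z)
        if b: obs.append((c,b[1])); print(lab,n,round(b[0],3),b[2],b[1].sum())
    for o in ([obs]+[[q] for q in obs] if len(obs)>1 else [obs]):
        if o: r=fit(o,parts,p0); print(lab,len(o),np.round(r.x[:2],4),round(np.degrees(r.x[2]),1),round(r.fun,3))
E
```

```text
dock top 0.011 0.89 838
dock scene 0.003 0.68 539
dock 2 [ 0.4806 -0.225 ] 5.4 -0.906
dock 1 [ 0.4801 -0.2244] 5.7 -0.925
dock 1 [ 0.4817 -0.2289] 5.8 -0.917
rackA top 0.011 0.85 593
rackA scene 0.024 0.96 1423
rackA 2 [0.5219 0.3317] 13.8 -0.436
rackA 1 [0.5206 0.3316] 13.3 -0.337
rackA 1 [0.5225 0.3309] 14.8 -0.541
rackB top 0.007 0.91 701
rackB scene 0.007 0.19 743
rackB 2 [0.5335 0.1402] -6.9 -0.373
rackB 1 [0.5333 0.1406] -6.8 -0.405
rackB 1 [0.5469 0.1086] 20.6 -0.409
top 1009
scene 989
stA 2 [0.5214 0.3326] 13.7 -0.929
stA 1 [0.5205 0.3328] 13.5 -0.965
stA 1 [0.5214 0.3323] 13.4 -0.897
top 988
scene 702
stB 2 [0.5356 0.1382] -7.1 -0.924
stB 1 [0.535  0.1385] -7.4 -0.95
stB 1 [0.5361 0.138 ] -6.6 -0.905
```

Both views agree: dock (0.481,-0.2255) yaw 5.5°, stones (0.535,0.138) at -7° and (0.521,0.3325) at 13.6°. Each sits within millimetres of its rack fit. I approach the near stone.

Emit:
apply_moves --pt "0.025 -0.03 0 0 0" --pt "0.05 -0.061 0 0 0" --pt "0.075 -0.091 0 0 0" --pt "0.1 -0.122 0 0 0" --pt "0.126 -0.152 0 0 0" --force 40

```text
clock: 1.42
tcp_pos: [0.2578, -0.4706, 0.2312]
ee_rot: [-180.0, -0.0, 15.0]
contact_force: [0.8, -0.4, -0.0]
opening: 0.997
grip_force: 0.0
```

Emit:
apply_moves --pt "0.025 -0.03 0 0 0" --pt "0.05 -0.061 0 0 0" --pt "0.075 -0.091 0 0 0" --pt "0.1 -0.122 0 0 0" --pt "0.126 -0.152 0 0 0"

```text
clock: 1.83
tcp_pos: [0.34, -0.291, 0.2316]
ee_rot: [180.0, -0.0, 15.0]
contact_force: [0.9, 0.2, 0.5]
opening: 0.999
grip_force: 0.0
```

Emit:
apply_moves --pt "0.025 -0.03 0 0 0" --pt "0.05 -0.061 0 0 0" --pt "0.075 -0.091 0 0 0" --pt "0.1 -0.122 0 0 0" --pt "0.126 -0.152 0 0 0"

```text
clock: 2.25
tcp_pos: [0.4222, -0.1114, 0.2318]
ee_rot: [180.0, -0.1, 15.0]
contact_force: [1.5, -1.1, -0.3]
opening: 1.003
grip_force: 0.0
```

Emit:
apply_moves --pt "0.025 -0.03 0 0 0" --pt "0.05 -0.061 0 0 0" --pt "0.075 -0.091 0 0 0" --pt "0.1 -0.122 0 0 0" --pt "0.126 -0.152 0 0 0"

```text
clock: 2.67
tcp_pos: [0.5045, 0.0684, 0.2317]
ee_rot: [180.0, -0.0, 15.1]
contact_force: [0.6, -0.3, -0.2]
opening: 1.003
grip_force: 0.0
```

Emit:
apply_moves --pt "0.02 -0.025 0 5.5 0" --pt "0.04 -0.05 0 11 0" --pt "0.05 -0.06 0.02 16.5 0" --pt "0.05 -0.06 0.05 22.2 0" --pt "0.05 -0.06 0.08 22.2 0"

```text
clock: 3.08
tcp_pos: [0.5385, 0.1389, 0.1519]
ee_rot: [-179.9, -0.2, -7.3]
contact_force: [-0.4, -0.1, -0.2]
opening: 0.999
grip_force: 0.0
```

```bash
cat >> h.py <<'E'
def go(x,y,z,yaw):
    s=robot.sense(); p=np.array(s["tcp_pos"]); w=np.radians(s["ee_rot"][2]); d=np.array([x,y,z])-p
    print("clock",round(s["clock"],2),"tcp",p.round(4),"rot",np.round(s["ee_rot"],2),"F",np.round(s["contact_force"],2),"op",round(s["opening"],3),"grip",s["grip_force"])
    print("tool shift",np.round([np.cos(w)*d[0]+np.sin(w)*d[1],np.sin(w)*d[0]-np.cos(w)*d[1],-d[2]],4),"turn",round((s["ee_rot"][2]-yaw+180)%360-180,2),"j6",round(s["joints"][5],1))
E
python3 -c "
from h import *
go(.5352,.1383,.012,-7.1)"
```

```text
clock 3.08 tcp [0.5385 0.1389 0.1519] rot [-179.92   -0.22   -7.25] F [-0.45 -0.09 -0.17] op 0.999 grip 0.0
tool shift [-0.0032  0.001   0.1399] turn -0.15 j6 109.1
```

Emit:
apply_moves --pt "-0.003 0.001 0.035 0 0" --pt "-0.003 0.001 0.07 0 0" --pt "-0.003 0.001 0.105 0 0" --pt "-0.003 0.001 0.135 0 0" --pt "-0.003 0.001 0.147 0 0" --force 60

```text
clock: 3.5
tcp_pos: [0.53, 0.1358, -0.0001]
ee_rot: [179.9, 0.4, -7.1]
contact_force: [-0.6, -0.1, -0.3]
opening: 1.001
grip_force: 0.0
```

Emit:
apply_moves --pt "0 0 0 0 0.5" --pt "0 0 0 0 1" --pt "0 0 0 0 1" --pt "0 0 0 0 1" --pt "0 0 0 0 1"

```text
clock: 3.92
tcp_pos: [0.5361, 0.1374, 0.0069]
ee_rot: [-179.9, -0.3, -7.2]
contact_force: [-0.3, 2.6, 3.2]
opening: 0.614
grip_force: 68.0
```

Emit:
apply_moves --pt "0 0 -0.002 0 1" --pt "0 0 -0.008 0 1" --pt "0 0 -0.018 0 1" --pt "0 0 -0.03 0 1" --pt "0 0 -0.045 0 1"

```text
clock: 4.33
tcp_pos: [0.5311, 0.1363, 0.0479]
ee_rot: [179.9, 0.3, -7.1]
contact_force: [-0.5, 0.3, -7.7]
opening: 0.616
grip_force: 67.0
```

```bash
python3 -c "
from h import *
go(.61,-.03,.08,95.5)
c=viewer.capture('scene');cv2.imwrite('pics/s1.png',cv2.resize(c['img'][130:370,180:500],(800,600)))"
```

```text
clock 4.33 tcp [0.5311 0.1363 0.0479] rot [179.91   0.27  -7.11] F [-0.47  0.35 -7.68] op 0.616 grip 66.95105418562889
tool shift [ 0.0989  0.1553 -0.0321] turn -102.61 j6 108.9
```

View pics/s1.png

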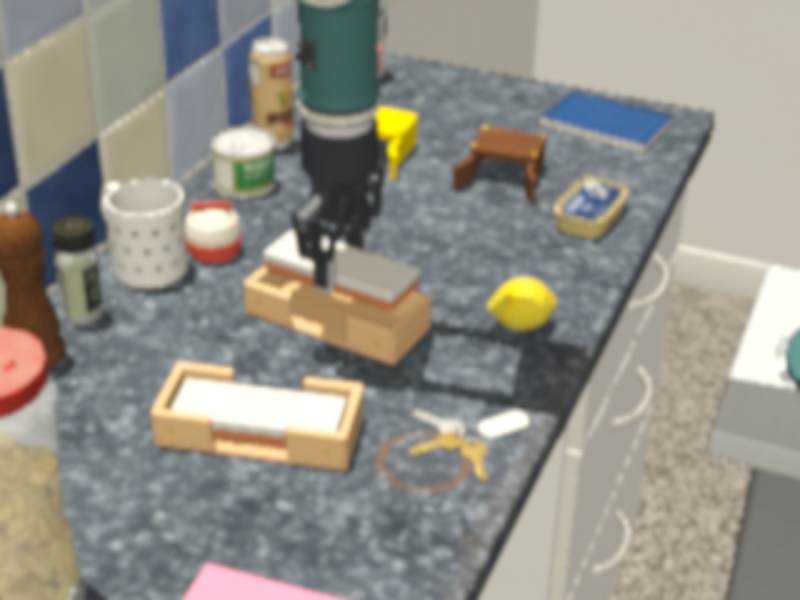

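Emit:
apply_moves --pt "0.01 0.015 -0.025 -7 1" --pt "0.03 0.05 -0.035 -14 1" --pt "0.055 0.085 -0.035 -21 1" --pt "0.08 0.125 -0.035 -28 1" --pt "0.099 0.155 -0.035 -35 1"

```text
clock: 4.8
tcp_pos: [0.6096, -0.0253, 0.0841]
ee_rot: [180.0, 0.1, 27.7]
contact_force: [1.0, 0.6, -6.9]
opening: 0.621
grip_force: 67.3
```

Emit:
apply_moves --pt "0 0 0 -7 1" --pt "0 0 0 -14 1" --pt "0 0 0 -21 1" --pt "0 0 0 -28 1" --pt "0 0 0 -35 1"

```text
clock: 5.22
tcp_pos: [0.6084, -0.0244, 0.0829]
ee_rot: [-179.9, 0.1, 62.6]
contact_force: [0.1, 0.5, -6.9]
opening: 0.614
grip_force: 67.8
```

Emit:
apply_moves --pt "0 0 0.01 -7 1" --pt "0 0 0.02 -14 1" --pt "0 0 0.03 -21 1" --pt "0 0 0.04 -28 1" --pt "0 0 0.05 -32.6 1"

```text
clock: 5.63
tcp_pos: [0.6085, -0.024, 0.0328]
ee_rot: [-179.9, 0.0, 95.3]
contact_force: [0.0, 0.0, -6.7]
opening: 0.614
grip_force: 67.8
```

Emit:
apply_moves --pt "0 0 0.01 0 1" --pt "0 0 0.015 0 1" --pt "0 0 0.02 0 1" --pt "0 0 0.02 0 1" --pt "0 0 0.02 0 1"

```text
clock: 6.05
tcp_pos: [0.6097, -0.0237, 0.0141]
ee_rot: [-180.0, -0.0, 94.9]
contact_force: [-0.6, -0.6, -6.6]
opening: 0.616
grip_force: 67.7
```

```bash
python3 -c "
from h import *
go(.61,-.03,.0,95.5)"
```

```text
clock 6.05 tcp [ 0.6097 -0.0237  0.0141] rot [-179.97   -0.     94.88] F [-0.57 -0.59 -6.56] op 0.616 grip 67.66413152217865
tool shift [-0.0063 -0.0003  0.0141] turn -0.62 j6 -9.4
```

Lower until contact, then release.

Emit:
apply_moves --pt "0 0 0.006 0 1" --pt "0 0 0.01 0 1" --pt "0 0 0.012 0 1" --pt "0 0 0.013 0 1" --pt "0 0 0.014 0 1"

```text
clock: 6.47
tcp_pos: [0.6095, -0.0236, 0.0009]
ee_rot: [-179.9, -0.0, 94.9]
contact_force: [-4.8, -0.0, 6.1]
opening: 0.619
grip_force: 69.2
```

Emit:
apply_moves --pt "0 0 0 0 0.3" --pt "0 0 0 0 0.2" --pt "0 0 0 0 0.2" --pt "0 0 0 0 0.2" --pt "0 0 0 0 0.2"

```text
clock: 6.88
tcp_pos: [0.6107, -0.0237, 0.001]
ee_rot: [179.9, 0.0, 94.9]
contact_force: [-0.3, 0.7, 0.4]
opening: 0.799
grip_force: 0.0
```

```bash
python3 -c "
from h import *
go(.61,-.03,.0,95.5)"
```

```text
clock 6.88 tcp [ 0.6107 -0.0237  0.001 ] rot [1.799e+02 2.000e-02 9.494e+01] F [-0.35  0.69  0.44] op 0.799 grip 0.0
tool shift [-0.0062 -0.0013  0.001 ] turn -0.56 j6 -9.5
```

Emit:
apply_moves --pt "0 -0.003 0 0 0.2" --pt "0 -0.006 0 0 0.2" --pt "0 -0.009 0 0 0.2" --pt "0 -0.012 0 0 0.2" --pt "0 -0.015 0 0 0.2"

```text
clock: 7.3
tcp_pos: [0.5959, -0.0249, 0.0007]
ee_rot: [179.9, 0.0, 94.9]
contact_force: [4.5, 1.7, -1.7]
opening: 0.803
grip_force: 2.2
```

Emit:
apply_moves --pt "0 -0.003 0 0 0.2" --pt "0 -0.006 0 0 0.2" --pt "0 -0.009 0 0 0.2" --pt "0 -0.012 0 0 0.2" --pt "0 -0.015 0 0 0.2"

```text
clock: 7.72
tcp_pos: [0.5801, -0.0262, 0.0005]
ee_rot: [180.0, 0.0, 94.9]
contact_force: [4.8, 0.3, -1.9]
opening: 0.802
grip_force: 2.5
```

Emit:
apply_moves --pt "0 -0.003 0 0 0.2" --pt "0 -0.006 0 0 0.2" --pt "0 -0.009 0 0 0.2" --pt "0 -0.012 0 0 0.2" --pt "0 -0.015 0 0 0.2"

```text
clock: 8.13
tcp_pos: [0.565, -0.0275, 0.0004]
ee_rot: [180.0, 0.0, 94.9]
contact_force: [5.0, -0.8, -1.5]
opening: 0.801
grip_force: 2.5
```

Drag of about 5 N, compared with 0.5–1.5 N for the fine stone, so this is the coarse one. I regrip it and carry it to the dock axis.

Emit:
apply_moves --pt "0 0 0 0 0.5" --pt "0 0 0 0 1" --pt "0 0 0 0 1" --pt "0 0 0 0 1" --pt "0 0 0 0 1"

```text
clock: 8.55
tcp_pos: [0.5704, -0.0274, 0.0038]
ee_rot: [179.4, 0.1, 94.9]
contact_force: [8.5, 2.5, 5.6]
opening: 0.614
grip_force: 67.0
```

Emit:
apply_moves --pt "0 0 -0.004 0 1" --pt "0 0 -0.01 0 1" --pt "0 0 -0.018 0 1" --pt "0 0 -0.02 0 1" --pt "0 0 -0.02 0 1"

```text
clock: 8.97
tcp_pos: [0.5642, -0.0275, 0.0202]
ee_rot: [-179.9, -0.0, 94.9]
contact_force: [-0.3, 0.3, -6.0]
opening: 0.621
grip_force: 65.6
```

```bash
python3 -c "
from h import *
go(.4655,-.0663,.02,95.5)
c=viewer.capture('top');cv2.imwrite('pics/t2.png',cv2.resize(c['img'][150:310,240:480],(800,533),interpolation=cv2.INTER_CUBIC))"
```

```text
clock 8.97 tcp [ 0.5642 -0.0275  0.0202] rot [-1.7994e+02 -1.0000e-02  9.4940e+01] F [-0.33  0.32 -6.05] op 0.621 grip 65.59335440397263
tool shift [-0.0301 -0.1017  0.0002] turn -0.56 j6 -10.3
```

View pics/t2.png

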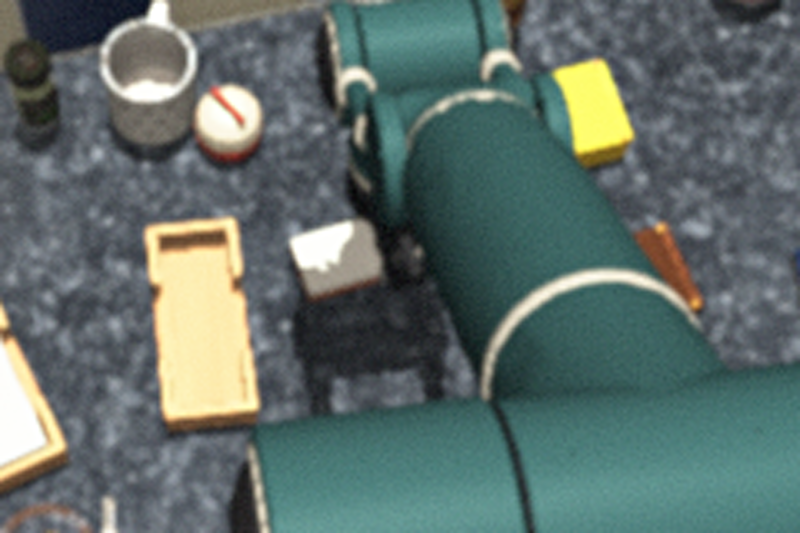

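Emit:
apply_moves --pt "-0.006 -0.02 0 -0.2 1" --pt "-0.014 -0.048 0 -0.4 1" --pt "-0.022 -0.076 0 -0.6 1" --pt "-0.028 -0.096 0 -0.6 1" --pt "-0.03 -0.102 0 -0.6 1"

```text
clock: 9.43
tcp_pos: [0.4602, -0.0663, 0.0184]
ee_rot: [-179.6, -0.1, 95.5]
contact_force: [-1.5, -0.5, -8.1]
opening: 0.613
grip_force: 65.9
```

Emit:
apply_moves --pt "0 0 0 0 1" --pt "0 0 0.005 0 1" --pt "0 0 0.01 0 1" --pt "0 0 0.013 0 1" --pt "0 0 0.013 0 1"

```text
clock: 9.85
tcp_pos: [0.4662, -0.0658, 0.0063]
ee_rot: [-179.9, -0.0, 95.6]
contact_force: [-0.5, -0.3, -6.7]
opening: 0.613
grip_force: 65.8
```

```bash
python3 - <<'E'
from fit import *
go(.4655+.0081,-.0663-.0846,.02,95.5)
c=viewer.capture('scene');cv2.imwrite('pics/s3.png',cv2.resize(c['img'][140:290,280:480],(800,600),interpolation=cv2.INTER_CUBIC))
E
```

```text
clock 9.85 tcp [ 0.4662 -0.0658  0.0063] rot [-1.7992e+02 -3.0000e-02  9.5570e+01] F [-0.52 -0.33 -6.72] op 0.613 grip 65.76030470430851
tool shift [-0.0854 -0.0009 -0.0137] turn 0.07 j6 -16.6
```

View pics/s3.png

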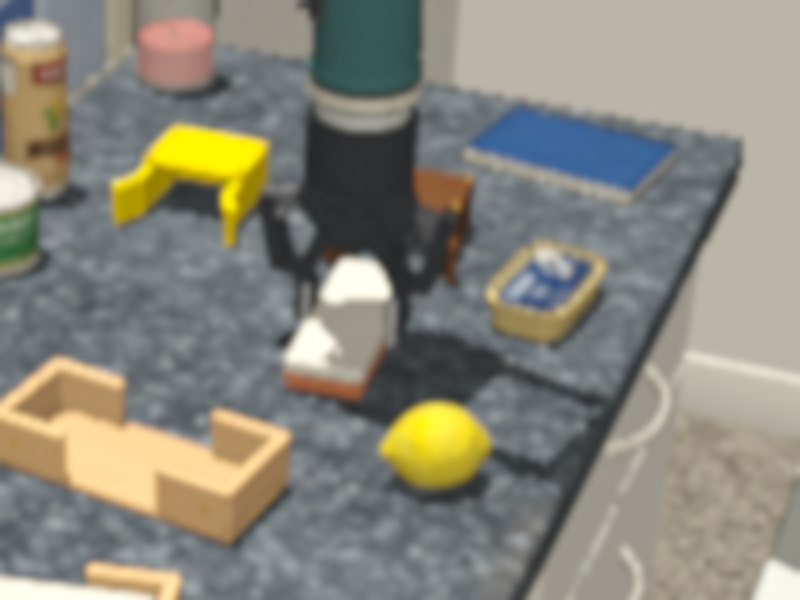

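Emit:
apply_moves --pt "-0.01 0 0 0 1" --pt "-0.02 0 0 0 1" --pt "-0.03 0 0 0 1" --pt "-0.04 0 0 0 1" --pt "-0.048 0 0 0 1"

```text
clock: 10.32
tcp_pos: [0.4712, -0.1156, 0.0075]
ee_rot: [180.0, 0.0, 95.5]
contact_force: [0.6, -0.3, -7.0]
opening: 0.618
grip_force: 65.9
```

Emit:
apply_moves --pt "-0.006 0 0 0 1" --pt "-0.013 0 0 0 1" --pt "-0.021 0 0 0 1" --pt "-0.029 0 0 0 1" --pt "-0.036 0 0 0 1"

```text
clock: 10.73
tcp_pos: [0.4742, -0.1507, 0.0073]
ee_rot: [180.0, 0.0, 95.5]
contact_force: [-0.3, 0.0, -7.6]
opening: 0.616
grip_force: 65.9
```

Emit:
apply_moves --pt "0 0 0.002 0 1" --pt "0 0 0.004 0 1" --pt "0 0 0.006 0 1" --pt "0 0 0.006 0 1" --pt "0 0 0.006 0 1"

```text
clock: 11.15
tcp_pos: [0.4747, -0.1505, 0.0039]
ee_rot: [180.0, 0.1, 95.5]
contact_force: [-9.5, -2.2, 16.6]
opening: 0.614
grip_force: 68.7
```

Emit:
apply_moves --pt "0 0 0 0 0.2" --pt "0 0 0 0 0.2" --pt "0 0 0 0 0.2" --pt "0 0 -0.02 0 0.2" --pt "0 0 -0.05 0 0.2"

```text
clock: 11.57
tcp_pos: [0.4712, -0.1484, 0.0488]
ee_rot: [-179.6, -0.2, 95.6]
contact_force: [-0.1, -0.7, 0.4]
opening: 0.797
grip_force: 0.0
```

Emit:
apply_moves --pt "0.02 0 -0.01 0 1" --pt "0.045 0 -0.01 0 1" --pt "0.07 0 -0.01 0 1" --pt "0.09 0 -0.01 0 1" --pt "0.105 0 -0.01 0 1"

```text
clock: 11.98
tcp_pos: [0.4639, -0.0436, 0.0615]
ee_rot: [180.0, -0.0, 95.6]
contact_force: [-1.1, -0.0, 0.6]
opening: 0.089
grip_force: 0.0
```

```bash
python3 - <<'E'
from fit import *
go(.4808-.0958*.18,-.2255+.9954*.18,.008,95.5)
c=viewer.capture('scene');cv2.imwrite('pics/s4.png',cv2.resize(c['img'][140:290,280:480],(800,600),interpolation=cv2.INTER_CUBIC))
E
```

```text
clock 11.98 tcp [ 0.4639 -0.0436  0.0615] rot [ 1.7997e+02 -2.0000e-02  9.5590e+01] F [-1.14 -0.04  0.57] op 0.089 grip 0.0
tool shift [-0.0027 -0.0006  0.0535] turn 0.09 j6 -14.1
```

View pics/s4.png

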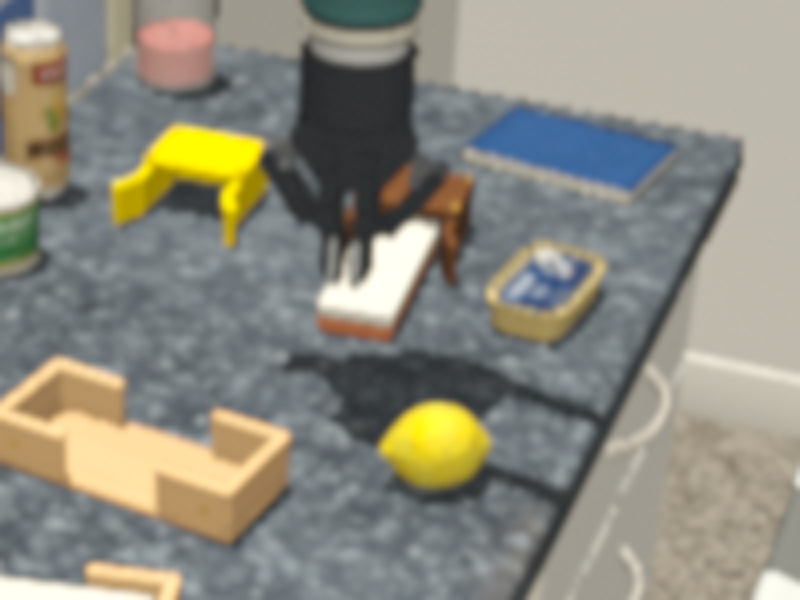

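Emit:
apply_moves --pt "0 0 0.015 0 1" --pt "0 0 0.03 0 1" --pt "0 0 0.045 0 1" --pt "0 0 0.052 0 1" --pt "0 0 0.052 0 1"

```text
clock: 12.45
tcp_pos: [0.4624, -0.0451, 0.0075]
ee_rot: [-179.8, -0.1, 95.5]
contact_force: [-0.3, 0.4, -0.2]
opening: 0.0
grip_force: 0.0
```

Emit:
apply_moves --pt "-0.005 0 0 0 1" --pt "-0.01 0 0 0 1" --pt "-0.016 0 0 0 1" --pt "-0.022 0 0 0 1" --pt "-0.028 0 0 0 1"

```text
clock: 12.87
tcp_pos: [0.4672, -0.0721, 0.0102]
ee_rot: [179.9, -0.2, 95.4]
contact_force: [-1.2, 10.8, 5.8]
opening: 0.003
grip_force: 5.9
```

Emit:
apply_moves --pt "-0.005 0 0 0 1" --pt "-0.01 0 0 0 1" --pt "-0.015 0 0 0 1" --pt "-0.019 0 0 0 1" --pt "-0.022 0 0 0 1"

```text
clock: 13.28
tcp_pos: [0.4691, -0.0936, 0.0102]
ee_rot: [180.0, -0.2, 95.4]
contact_force: [-2.6, 12.6, 7.3]
opening: 0.004
grip_force: 6.3
```

```bash
python3 - <<'E'
from fit import *
go(.4808-.0958*.119,-.2255+.9954*.119,.008,95.5)
E
```

```text
clock 13.28 tcp [ 0.4691 -0.0936  0.0102] rot [179.97  -0.22  95.4 ] F [-2.56 12.62  7.25] op 0.004 grip 6.305353711673343
tool shift [-0.0134 -0.0009  0.0022] turn -0.1 j6 -20.0
```

Emit:
apply_moves --pt "-0.002 0 0 0 1" --pt "-0.004 0 0 0 1" --pt "-0.006 0 0 0 1" --pt "-0.008 0 0 0 1" --pt "-0.009 0 0 0 1"

```text
clock: 13.7
tcp_pos: [0.4698, -0.1023, 0.0103]
ee_rot: [180.0, -0.2, 95.4]
contact_force: [-0.5, 13.2, 7.2]
opening: -0.004
grip_force: 6.5
```

Emit:
apply_moves --pt "-0.001 0 0 0 1" --pt "-0.002 0 0 0 1" --pt "-0.003 0 0 0 1" --pt "-0.004 0 0 0 1" --pt "-0.004 0 0 0 1"

```text
clock: 14.12
tcp_pos: [0.4702, -0.1062, 0.0103]
ee_rot: [180.0, -0.2, 95.4]
contact_force: [-1.2, 12.6, 6.0]
opening: -0.005
grip_force: 6.0
```

Emit:
apply_moves --pt "-0.001 0 0 0 1" --pt "-0.002 0 0 0 1" --pt "-0.003 0 0 0 1" --pt "-0.004 0 0 0 1" --pt "-0.004 0 0 0 1"

```text
clock: 14.53
tcp_pos: [0.4702, -0.1071, 0.0103]
ee_rot: [-180.0, -0.6, 95.3]
contact_force: [-1.1, 26.3, 10.1]
opening: -0.001
grip_force: 12.9
```

Emit:
apply_moves --pt "-0.001 0 0 0 1" --pt "-0.002 0 0 0 1" --pt "-0.003 0 0 0 1" --pt "-0.003 0 0 0 1" --pt "-0.003 0 0 0 1"

```text
clock: 14.95
tcp_pos: [0.4702, -0.1072, 0.0103]
ee_rot: [-180.0, -0.8, 95.2]
contact_force: [0.7, 37.4, 14.2]
opening: -0.003
grip_force: 18.9
```

The force jumped at d≈0.119, which is exactly where the stop was expected. I back off, lift and look.

Emit:
apply_moves --pt "0.006 0 0 0 1" --pt "0.012 0 0 0 1" --pt "0.025 0 0 0 1" --pt "0.03 0 -0.03 0 1" --pt "0.03 0 -0.07 0 1"

```text
clock: 15.37
tcp_pos: [0.4638, -0.0841, 0.0765]
ee_rot: [-179.5, -0.2, 95.6]
contact_force: [-0.0, 0.4, 0.1]
opening: -0.003
grip_force: 0.0
```

Emit:
apply_moves --pt "0.04 0.01 -0.03 0 1" --pt "0.08 0.02 -0.06 0 1" --pt "0.12 0.03 -0.09 0 1" --pt "0.15 0.04 -0.12 0 1" --pt "0.15 0.04 -0.12 0 1"

```text
clock: 15.78
tcp_pos: [0.4947, 0.0696, 0.2027]
ee_rot: [179.7, -0.0, 95.5]
contact_force: [1.5, -0.4, -0.3]
opening: 0.006
grip_force: 0.0
```

```bash
python3 - <<'E'
from fit import *
go(.48,-.2,.1,95.5)
c=viewer.capture('scene');cv2.imwrite('pics/s5.png',cv2.resize(c['img'][140:290,280:480],(800,600),interpolation=cv2.INTER_CUBIC))
for a in spotter.place_of("stone_a_center","scene"): print(a["conf"],ray(c,a["at"][0]*480,a["at"][1]*640,.012).round(3))
E
```

```text
clock 15.78 tcp [0.4947 0.0696 0.2027] rot [179.73  -0.    95.53] F [ 1.48 -0.41 -0.28] op 0.006 grip 0.0
tool shift [-0.2669 -0.0406  0.1027] turn 0.03 j6 -0.4
0.89 [0.525 0.322 0.012]
```

View pics/s5.png

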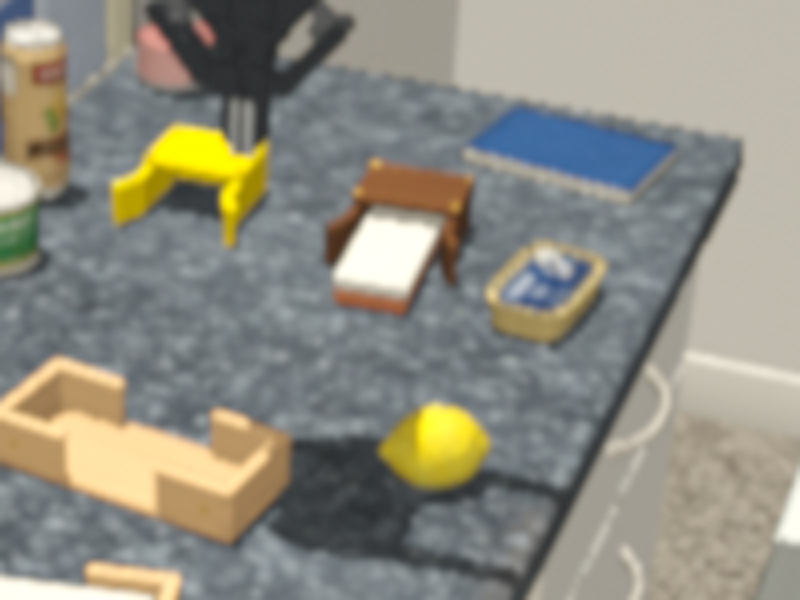

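```bash
python3 - <<'E'
from h import *
c=viewer.capture('scene'); p=ray(c,140+292/4,280+373/4,.024)[:2]-np.array([.4808,-.2255]); print("tail d",p@[-.0958,.9954],"lat",p@[.9954,.0958])
print(order.finish_job())
E
```

```text
tail d 0.12407329741478329 lat -0.007217629889966547
the job is handed in; nothing more can be done
None
```

I identified the coarse stone (about 5 N drag, against 0.5–1.5 N for the fine one), pushed it into the dark wooden holder until it hit firm resistance where the end stop should be, and handed the job in. However, a rough pixel check just before hand-in put its outer end about 16 mm short, so full seating isn't confirmed; the fine stone stayed in its rack, and the timer and tin were never touched.

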